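# Unload the block heater into the transport rack in reverse order

### The job

Move the four amber vessels from the block heater into the wells of the red transport rack in reverse order, one to a well: the vessel nearest the heater's control panel goes into the well farthest from the rack's handle, the next one into the next well, and so on, so that the one farthest from the control panel ends up beside the handle. Leave each standing upright on the floor of its well, let go and at rest, and do not tip any vessel over on the way.

Things in the scene. Friction and masses are not known exactly. Their poses are not given: they have to be found in the camera images.
- jar_mid (a point): wide round jar of amber glass with a lid nearly its full width: 38 mm diameter, 66 mm high, about 0.1 kg, loose. The point is on its axis, half-way up (33 mm above its foot); z points up the axis. Its wall is straight up to 50 mm.
- vial_mid (a point): slim round amber vial with a flat cap of its own width: 26 mm diameter, 78 mm high, about 0.1 kg, loose. The point is on its axis, half-way up (39 mm above its foot); z points up the axis. Its wall is straight up to 64 mm.
- square_mid (a point): square amber bottle with flat shoulders and a narrow round cap (20 mm): 34 x 34 mm, 72 mm high, about 0.1 kg, loose. The point is on its axis, half-way up (36 mm above its foot); x and y are square to its flat sides, z up. Its sides are straight up to 54 mm. It stands square in its insert, its sides parallel to the heater's.
- dropper_mid (a point): round amber dropper bottle with a thin neck and a small black rubber bulb on top: 30 mm diameter, 82 mm high, about 0.1 kg, loose. The point is on its axis, half-way up (41 mm above its foot); z points up the axis. Its wall is straight up to 56 mm, above that the neck is 18 mm.
- heater: block heater, fixed: a white box 110 mm (x) by 240 mm (y), its dark deck 60 mm above the bench, carrying a row of four inserts along its y axis at y = +87, +29, -29, -87 mm, x = 0. Beyond the deck at its +y end is the grey control panel (black display and a button) reaching to y = +175 mm, 70 mm high. Origin: under the centre of the deck, on the bench; z up. The insert floors, where the vessels stand, are 65 mm above the bench; the insert rims 74 mm.
- rack: red plastic transport rack, fixed on the bench, 62 mm (x) by 236 mm (y), with four equal square wells in a row along its y axis, centres at x = 0, y = +87, +29, -29, -87 mm. Each well is 54 x 54 mm inside, its floor 6 mm and its rim 22 mm above the bench. A red loop handle sticks out flat at the +y end, to y = +157 mm, 18 mm high. Origin: under the centre of the row of wells, on the bench; z up.
- insert_jar: aluminium pocket insert, 54 x 54 mm, 14 mm high, fixed on the heater's deck, in which the wide jar stands at the start (square pocket 44 mm wide, 9 mm deep). Origin: centre of its underside. It stays where it is; it tells where that vessel came from.
- insert_vial: aluminium pocket insert, 54 x 54 mm, 14 mm high, fixed on the heater's deck, in which the slim vial stands at the start (square pocket 32 mm wide, 9 mm deep). Origin: centre of its underside. It stays where it is; it tells where that vessel came from.
- insert_square: aluminium pocket insert, 54 x 54 mm, 14 mm high, fixed on the heater's deck, in which the square bottle stands at the start (square pocket 40 mm wide, 9 mm deep). Origin: centre of its underside. It stays where it is; it tells where that vessel came from.
- insert_dropper: aluminium pocket insert, 54 x 54 mm, 14 mm high, fixed on the heater's deck, in which the dropper bottle stands at the start (square pocket 36 mm wide, 9 mm deep). Origin: centre of its underside. It stays where it is; it tells where that vessel came from.

How it is judged (in metres and radians):
At the end, for the whole second after the job is handed in: Each vessel stands in the rack well that mirrors its starting place (nearest the panel -> farthest from the handle, and so on): axis within 16 mm of the well centre both ways, foot within 5 mm of the well floor, within 0.12 rad of upright, slower than 0.02 m/s (((y of insert_jar in the frame of heater between 0.072 and 0.102 m and y of jar_mid in the frame of rack between -0.103 and -0.071 m) or (y of insert_jar in the frame of heater between 0.014 and 0.044 m and y of jar_mid in the frame of rack between -0.045 and -0.013 m) or (y of insert_jar in the frame of heater between -0.044 and -0.014 m and y of jar_mid in the frame of rack between 0.013 and 0.045 m) or (y of insert_jar in the frame of heater between -0.102 and -0.072 m and y of jar_mid in the frame of rack between 0.071 and 0.103 m)) and x of jar_mid in the frame of rack between -0.016 and 0.016 m and z of jar_mid in the frame of rack between 0.034 and 0.044 m and angle between each of jar_mid, vial_mid, square_mid, dropper_mid's own z axis and vertical below 0.12 rad and linear speed of each of jar, vial, square, dropper below 0.02 m/s and ((y of insert_vial in the frame of heater between 0.072 and 0.102 m and y of vial_mid in the frame of rack between -0.103 and -0.071 m) or (y of insert_vial in the frame of heater between 0.014 and 0.044 m and y of vial_mid in the frame of rack between -0.045 and -0.013 m) or (y of insert_vial in the frame of heater between -0.044 and -0.014 m and y of vial_mid in the frame of rack between 0.013 and 0.045 m) or (y of insert_vial in the frame of heater between -0.102 and -0.072 m and y of vial_mid in the frame of rack between 0.071 and 0.103 m)) and x of vial_mid in the frame of rack between -0.016 and 0.016 m and z of vial_mid in the frame of rack between 0.04 and 0.05 m and ((y of insert_square in the frame of heater between 0.072 and 0.102 m and y of square_mid in the frame of rack between -0.103 and -0.071 m) or (y of insert_square in the frame of heater between 0.014 and 0.044 m and y of square_mid in the frame of rack between -0.045 and -0.013 m) or (y of insert_square in the frame of heater between -0.044 and -0.014 m and y of square_mid in the frame of rack between 0.013 and 0.045 m) or (y of insert_square in the frame of heater between -0.102 and -0.072 m and y of square_mid in the frame of rack between 0.071 and 0.103 m)) and x of square_mid in the frame of rack between -0.016 and 0.016 m and z of square_mid in the frame of rack between 0.037 and 0.047 m and ((y of insert_dropper in the frame of heater between 0.072 and 0.102 m and y of dropper_mid in the frame of rack between -0.103 and -0.071 m) or (y of insert_dropper in the frame of heater between 0.014 and 0.044 m and y of dropper_mid in the frame of rack between -0.045 and -0.013 m) or (y of insert_dropper in the frame of heater between -0.044 and -0.014 m and y of dropper_mid in the frame of rack between 0.013 and 0.045 m) or (y of insert_dropper in the frame of heater between -0.102 and -0.072 m and y of dropper_mid in the frame of rack between 0.071 and 0.103 m)) and x of dropper_mid in the frame of rack between -0.016 and 0.016 m and z of dropper_mid in the frame of rack between 0.042 and 0.052 m); the robot touches nothing.
It fails at once if a vessel is tipped over (more than 0.8 rad from upright) (angle between any of jar_mid, vial_mid, square_mid, dropper_mid's own z axis and vertical above 0.8 rad).
It also fails if it takes over 104 s, if anything falls off the work surface, if the arm or the gripper's body presses on something with over 40 N, if the wrist force passes 120 N, or if a joint passes its speed limit or range.

### The arm

A 7-joint arm with a two-finger parallel gripper is mounted at the origin on the work surface. World frame = base frame: x ahead of the robot, y to its left, z up, the work surface at z = 0. Lengths are in mm, angles in rad, forces in N, time in s.
With the tool pointing down it reaches from about 400 to 900 mm from the base axis. Payload 5.6 kg.
Tool frame: the origin (TCP) lies midway between the tips of the shut fingers; the grasp point (between the pads) lies 19 mm behind it; z points along the fingers, y is the line along which they close (so a half turn about z gives the same grasp; the last joint's range is limited). The gripper opens to 92 mm and grips with 3 to 60 N. Pads are 20 mm wide; open, the fingers measure 128 mm over their backs; the gripper's body (75 mm by 189 mm) begins 69 mm behind the grasp point.
Start: joints at [1.301, 0.468, -0.012, 1.603, 0.006, 1.071, -0.056], TCP at [146.116, -633.371, 214.592] pointing down, gripper open.
Joint ranges: [-2.53, 2.53], [-0.31, 2.02], [-1.57, 1.55], [0.28, 2.44], [-1.29, 4.43], [0.15, 1.84], [-2.92, 2.92]. Speed limits (rad/s): [2.57, 2.57, 3.14, 3.14, 3.14, 3.14, 3.14].

### API

Orientations are given as a rotation vector (axis times angle).
In Python, from cell import robot, grip, kin, viewer gives the robot as it stands. Calls block until the motion is done:
- robot.movep(position, orientation): joint-space move of the TCP to a pose.
- robot.servo_line(position, feed=150, rotation=None): straight line of the TCP; rotation=None keeps the orientation; feed is the mean speed in mm/s.
- robot.goto_joints(angles): joint-space move.
- grip(opening, newtons=None): opening from 0.0 (shut) to 1.0 (fully open); newtons is the grip in N (None keeps the last); returns when the fingers have stopped.
- robot.hold(seconds).
- kin.ik(position, orientation): joint angles nearest the present ones, or None.
- robot.observe(): the state.
- viewer.read_camera(name): name is "scene" or "top"; returns the picture (480x640x3 uint8, red, green, blue); there is no depth.
- viewer.camera_info(name): a dict with "camera_matrix" (3x3 intrinsics, pixels), "k1" (the pictures are not rectified: a ray, as slopes to the right and down, at radius r is drawn at 1 + k1 r^2 times it, then the intrinsics apply), "R" (3x3) and "t" (3): a world point X has camera coordinates R X + t. Camera axes: x right, y down, z forward; pixel columns grow to the right and rows downward; lengths in mm; the calibration is good to about 2 mm. A picture is of the moment at which its call begins. camera_info takes no time and is no camera call.
A pose or a line that the arm cannot do raises robot.IKError and nothing moves.
- robot.job_done(): hands the job in; it is judged then, once.
Trained networks look in the newest picture that a camera, given by its name, has taken for a name from the list of things; names that differ only in an ending like _2 or _b are one class to them, and where a whole thing is asked for, a point or a joint stands for the part that bears it (a point fixed in the world has none). Each returns a list of dicts, best first, with "confidence" (0 to 1); they miss things now and then, are a little off and sometimes report something else, mostly with a low value. They report only what shows in the picture. A call takes as long as a camera call.
- viewer.silhouettes(name, camera): "mask" (480x640 bool, what is visible of it).
- viewer.pinpoint(name, camera): "at" ([x, y, z] in mm, in the coordinates of the camera as it stood for that picture, good to about 4 mm: a listed point, or the origin of a listed thing).
The state is a dict: "t": time; "joints": joint angles; "joint_velocities": joint speeds; "joint_torque": joint torques, N m; "tcp_pos": TCP position; "tcp_rot": TCP orientation; "contact_force": force on the tool from outside, world axes, zero at the start; "wrist_torque": the same for the moment, N m; "grip_width": opening from 0.0 (shut) to 1.0 (fully open); "grip_force": force on a finger pad.
Only numpy, scipy, OpenCV 4.12 (cv2) and the standard library are available. Lean on these libraries where they do the work, as an engineer would, in place of code of your own. Each camera call takes 0.05 s, during which the arm holds its last target. There are 200 camera calls.

## Working session

There is one attempt and no reset: what is moved stays moved. The work goes in short steps, each a Python script; the robot and the scene stay as the last script left them, time stands still between calls to the robot, and variables do not carry over. Pictures are saved under pics/ and viewed, at most 14 in all, crops included, and the job is handed in when it is done.

```bash
ls; mkdir -p pics; cat > h.py <<'E'
import numpy as np, cv2
from cell import robot, grip, kin, viewer
def world(at,cam):
    c=viewer.camera_info(cam); return np.array(c["R"]).T@(np.array(at)-np.array(c["t"]))
def ray(u,v,cam,z):
    c=viewer.camera_info(cam);K=np.array(c["camera_matrix"]);R=np.array(c["R"]);t=np.array(c["t"])
    d=np.array([(u-K[0,2])/K[0,0],(v-K[1,2])/K[1,1]]);p=d.copy()
    for _ in range(20): p=d/(1+c["k1"]*(p@p))
    r=R.T@np.array([*p,1]);o=-R.T@t
    return o+r*(z-o[2])/r[2]
E
python3 - <<'E'
from h import *
for c in("scene","top"):
    im=viewer.read_camera(c); cv2.imwrite(f"pics/{c}0.png",im[:,:,::-1])
    i=viewer.camera_info(c); print(c,-np.array(i["R"]).T@np.array(i["t"]))
    for n in["jar_mid","vial_mid","square_mid","dropper_mid","heater","rack","insert_jar","insert_vial","insert_square","insert_dropper"]:
        for d in viewer.pinpoint(n,c)[:2]: print(c,n,round(d["confidence"],2),world(d["at"],c).round(1))
s=robot.observe();print(s["t"],s["tcp_rot"])
E
```

```text
pics
scene [ 972.9269737  -310.67965727  903.29104883]
scene jar_mid 0.59 [ 491.2 -255.6   91.8]
scene vial_mid 0.73 [ 518.2 -207.6  104.1]
scene square_mid 0.95 [ 542.7 -150.9   97.7]
scene dropper_mid 0.75 [ 454.6 -305.4  102.1]
scene dropper_mid 0.2 [ 544.6 -151.8   96.2]
scene heater 0.86 [ 501.7 -231.    -3.4]
scene rack 0.61 [508.2 215.2  -7.7]
scene insert_jar 0.94 [ 486.8 -257.2   61.2]
scene insert_vial 0.89 [ 517.7 -203.9   59.9]
scene insert_square 0.97 [ 545.2 -155.5   56.9]
scene insert_dropper 0.89 [ 453.9 -301.9   61.9]
top [ 323.69811581   -3.99151495 1073.16921441]
top jar_mid 0.79 [ 485.2 -256.3   99. ]
top jar_mid 0.72 [ 544.3 -156.    62. ]
top vial_mid 0.55 [ 508.5 -206.   106.4]
top vial_mid 0.32 [ 484.9 -254.9  100. ]
top square_mid 0.58 [ 544.2 -151.8   98.7]
top dropper_mid 0.96 [ 459.3 -307.6  107.7]
top heater 0.92 [ 498.9 -234.2   -0.6]
top insert_jar 0.76 [ 485.1 -255.3   60.2]
top insert_vial 0.94 [ 513.2 -201.    55.2]
top insert_square 0.69 [ 543.3 -155.2   61.5]
top insert_square 0.26 [ 499.4 -234.     1. ]
top insert_dropper 0.57 [ 452.7 -300.9   63.7]
1.1 [ 3.12135959e+00  3.55478826e-01 -2.50466581e-05]
```

View pics/scene0.png

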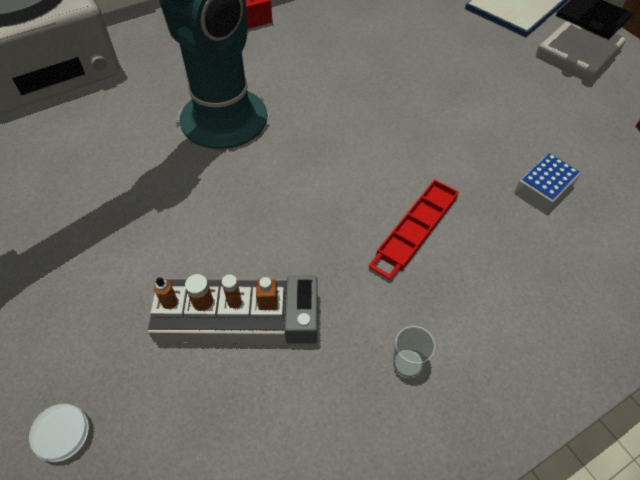

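View pics/top0.png

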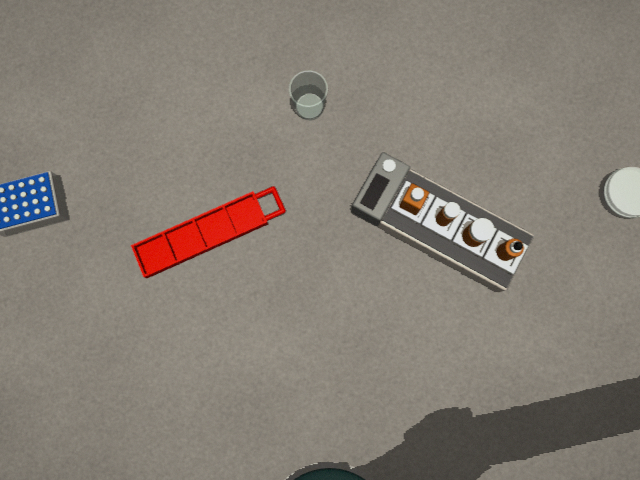

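The vessels sit in the heater with the panel at its upper-left end (top image, ~(380,185)). Counting from the panel, they are square (413,198), vial (447,212), jar (478,232) and dropper (512,247). The rack handle is at (270,203), on the heater side. Next I'll fit the rack pose from its red silhouette and the heater pose from the pinpoints.

```bash
cat > fit.py <<'E'
from h import *
from scipy.optimize import minimize
from scipy.spatial.transform import Rotation as Ro
def proj(P,cam):
    c=viewer.camera_info(cam);K=np.array(c["camera_matrix"]);X=P@np.array(c["R"]).T+np.array(c["t"])
    s=X[:,:2]/X[:,2:];s=s*(1+c["k1"]*(s**2).sum(1,keepdims=True));return s@K[:2,:2].T+K[:2,2]
def box(x0,x1,y0,y1,z): return np.array([[x,y,h] for x in(x0,x1) for y in(y0,y1) for h in(0,z)],float)
B=box(-31,31,-118,118,22)
def place(P,p):
    c,s=np.cos(p[2]),np.sin(p[2]);return P@np.array([[c,s,0],[-s,c,0],[0,0,1]])+[p[0],p[1],0]
masks={}
for c in("top","scene"):
    im=cv2.imread(f"pics/{c}0.png").astype(int);m=((im[...,2]>110)&(im[...,1]<70)&(im[...,0]<70)).astype(np.uint8)
    if c=="scene": m[:150]=0
    n,l,st,_=cv2.connectedComponentsWithStats(m);m=(l==1+np.argmax(st[1:,4])).astype(np.uint8)
    masks[c]=cv2.dilate(cv2.erode(cv2.morphologyEx(m,cv2.MORPH_CLOSE,np.ones((5,5))),np.ones((1,1))),np.ones((1,1)))
def cost(p,cams=("top","scene")):
    r=0
    for c in cams:
        a=np.zeros((480,640),np.uint8)
        h=cv2.convexHull(np.round(proj(place(B,p),c)*16).astype(np.int32))
        cv2.fillConvexPoly(a,h,1,shift=4)
        hh=cv2.convexHull(np.round(proj(place(box(-25,25,118,157,18),p),c)*16).astype(np.int32)) # handle: don't care
        w=np.zeros_like(a);cv2.fillConvexPoly(w,hh,1,shift=4);w=cv2.dilate(w,np.ones((3,3)))
        r+=((a!=masks[c])&((w==0)|(a==1))).sum()
    return r
# rough: handle end from top picture
p1=ray(145,262,"top",22);p2=ray(275,203,"top",18);d=p2-p1;th=np.arctan2(-d[0],d[1])
p0=[*( p1+p2)[:2]/2,th];print(p0)
for cams in(("top","scene"),("top",),("scene",)):
    r=minimize(cost,p0,args=(cams,),method="Nelder-Mead",options=dict(initial_simplex=np.array([p0]+[np.add(p0,e) for e in([15,0,0],[0,15,0],[0,0,.08])])))
    print(cams,r.x.round(3),r.fun,[int(masks[c].sum()) for c in cams])
E
python3 fit.py
python3 - <<'E'
from h import *
import numpy as np
obs={87:[(545.2,-155.5),(543.3,-155.2)],29:[(517.7,-203.9),(513.2,-201)],-29:[(486.8,-257.2),(485.1,-255.3)],-87:[(453.9,-301.9),(452.7,-300.9)]}
mid={87:[(542.7,-150.9),(544.2,-151.8)],29:[(518.2,-207.6),(508.5,-206)],-29:[(491.2,-255.6),(485.2,-256.3)],-87:[(454.6,-305.4),(459.3,-307.6)]}
Y=[];P=[]
for o in(obs,mid):
    for k,v in o.items():
        for q in v:Y.append(k);P.append(q)
Y=np.array(Y);P=np.array(P);c=P.mean(0);d=(Y@P)/(Y@Y);print("heater",c,d,np.linalg.norm(d),np.arctan2(-d[0],d[1]))
print((P-c-np.outer(Y,d)).round(1).tolist())
E
```

```text
[np.float64(511.7423306422979), np.float64(196.2630360236111), np.float64(-2.72875894346534)]
('top', 'scene') [510.485 216.392  -2.741] 852.0 [4940, 2931]
('top',) [512.487 217.355  -2.747] 462.0 [4940]
('scene',) [507.151 216.248  -2.74 ] 385.0 [2931]
heater [ 500.1125  -229.50625] [0.50603448 0.86771552] 1.0044904761132678 -0.5279601634185795
[[1.1, -1.5], [-0.8, -1.2], [2.9, 0.4], [-1.6, 3.3], [1.4, -2.5], [-0.3, -0.6], [-2.2, 3.1], [-3.4, 4.1], [-1.4, 3.1], [0.1, 2.2], [3.4, -3.3], [-6.3, -1.7], [5.8, -0.9], [-0.2, -1.6], [-1.5, -0.4], [3.2, -2.6]]
```

```bash
cat > mv.py <<'E'
from h import *
from scipy.spatial.transform import Rotation as Ro
H=(500.1,-229.5,-.528); RK=(510,216.3,-2.741)
def at(f,y): return np.array([f[0]-y*np.sin(f[2]),f[1]+y*np.cos(f[2])])
def rot(a):
    y=np.array([np.cos(a),np.sin(a),0]);z=np.array([0,0,-1.]);return Ro.from_matrix(np.c_[np.cross(y,z),y,z]).as_rotvec()
RH=rot(-.528); RR=rot(-2.741+np.pi)
V=dict(square=(87,34),vial=(29,26),jar=(-29,38),dropper=(-87,30))
G=23 # TCP above foot
def st(m): s=robot.observe();print(m,round(s["t"],1),"w",round(s["grip_width"]*92,1),"F",np.round(s["contact_force"],1),s["tcp_pos"].round(0) if hasattr(s["tcp_pos"],"round") else s["tcp_pos"],round(s["grip_force"],1),flush=True);return s
def pick(n):
    y,d=V[n];p=at(H,y);robot.movep([*p,235],RH);grip(1.0);robot.servo_line([*p,65+G],feed=120)
    st("down");grip(0.0,20);s=st("grip "+n)
    assert abs(s["grip_width"]*92-d)<5
    robot.servo_line([*p,235],feed=150);st("up")
def put(n):
    y,d=V[n];q=at(RK,-y);robot.movep([*q,235],RR);robot.servo_line([*q,70],feed=150)
    robot.servo_line([*q,6+G+1.5],feed=50);st("placing");grip(1.0);robot.servo_line([*q,235],feed=200);st("done")
E
python3 - <<'E'
from mv import *
for n in V:
    y=V[n][0]
    print(n,*[np.round(kin.ik([*p,z],r),2) for p,r in((at(H,y),RH),(at(RK,-y),RR)) for z in(30 if r is RR else 88,235)],at(RK,-y))
pick("square")
cv2.imwrite("pics/p1.png",viewer.read_camera("scene")[:,:,::-1])
E
```

```text
square [ 0.6   0.55 -0.49  1.88  0.35  0.79 -0.61] [ 0.64  0.36 -0.53  1.77  0.21  1.07 -0.49] [-0.1   0.7  -0.68  1.91  0.63  0.76 -0.74] [ 0.2   0.55 -1.1   1.75  0.53  1.17 -0.66] [476.07311947 296.41221366]
vial [ 0.67  0.52 -0.44  1.91  0.31  0.77 -0.48] [ 0.7   0.33 -0.47  1.8   0.17  1.06 -0.36] [ 0.09  0.74 -0.8   1.92  0.74  0.81 -0.72] [ 0.23  0.47 -0.97  1.77  0.43  1.12 -0.48] [498.69103982 243.00407122]
jar [ 0.73  0.51 -0.39  1.93  0.27  0.76 -0.34] [ 0.76  0.31 -0.41  1.81  0.14  1.05 -0.23] [ 0.32  0.86 -1.    1.91  0.93  0.93 -0.75] [ 0.36  0.49 -1.02  1.77  0.46  1.14 -0.4 ] [521.30896018 189.59592878]
dropper [ 0.8   0.5  -0.34  1.93  0.23  0.75 -0.2 ] [ 0.83  0.31 -0.36  1.81  0.12  1.04 -0.11] [ 0.21  0.7  -0.68  1.91  0.63  0.76 -0.42] [ 0.5   0.55 -1.1   1.76  0.52  1.17 -0.35] [543.92688053 136.18778634]
down 4.9 w 91.7 F [-0.   0.2  0.2] [ 545. -154.   89.] 0.0
grip square 5.8 w 34.2 F [ 0.1  0.8 -0.3] [ 544. -154.   88.] 20.0
up 7.0 w 33.7 F [-0.8 -0.  -1.9] [ 543. -154.  234.] 20.0
```

View pics/p1.png

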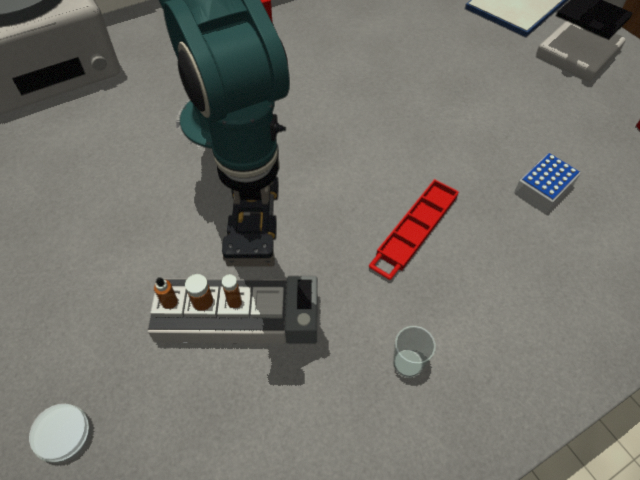

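Square was lifted cleanly: its insert at (268,300) is empty and the other three still stand. Placing it next.

```bash
python3 - <<'E'
from mv import *
put("square")
print(robot.observe()["joints"])
pick("vial")
cv2.imwrite("pics/p2.png",viewer.read_camera("scene")[:,:,::-1])
print([(round(d["confidence"],2),world(d["at"],"scene").round(1)) for d in viewer.pinpoint("square_mid","scene")],at(RK,-87))
print(robot.observe()["joints"])
E
```

```text
placing 10.9 w 34.1 F [ 0.  -0.  -0.9] [476. 297.  31.] 20.0
done 13.0 w 92.2 F [ 0.3 -0.1 -0.1] [476. 296. 234.] 0.0
[ 0.123815    0.48800381 -0.97501851  1.75966746  0.44202     1.13445819
 -0.5899495 ]
down 16.4 w 92.1 F [0.1 0.2 0.1] [ 515. -205.   89.] 0.0
grip vial 17.4 w 25.6 F [0.1 0.4 0.6] [ 515. -205.   88.] 20.0
up 18.6 w 25.6 F [-0.1 -0.4 -1.1] [ 514. -204.  234.] 20.0
[(0.64, array([474.8, 296.5,  42.1]))] [476.07311947 296.41221366]
[ 0.95713451  0.41217911 -0.81103028  1.78134699  0.33244884  1.09306546
 -0.49602702]
```

View pics/p2.png

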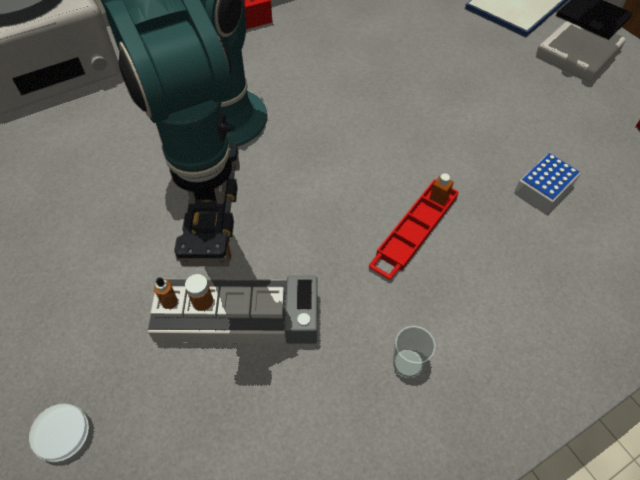

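Square stands in the end well away from the handle at (443,190). The vial has been lifted and the jar and dropper are undisturbed. Continuing with the remaining vessels.

```bash
python3 - <<'E'
from mv import *
put("vial"); print(robot.observe()["joints"])
pick("jar"); print(robot.observe()["joints"]); put("jar")
pick("dropper"); put("dropper"); print(robot.observe()["joints"])
robot.movep([500,-100,300],RH)
for c in("scene","top"):
    im=viewer.read_camera(c);cv2.imwrite(f"pics/e_{c}.png",im[:,:,::-1])
    for n in V: print(c,n,[(round(d["confidence"],2),world(d["at"],c).round(1)) for d in viewer.pinpoint(n+"_mid",c)[:1]],at(RK,-V[n][0]).round(1))
E
```

```text
placing 22.5 w 25.8 F [-0.1  0.7 -0.6] [499. 243.  31.] 20.0
done 24.7 w 92.2 F [-0.7 -0.5 -0.6] [498. 242. 234.] 0.0
[ 0.32876463  0.56101662 -1.14328196  1.76915724  0.55081722  1.1793647
 -0.57894965]
down 28.1 w 92.3 F [0.3 0.5 0.7] [ 486. -255.   89.] 0.0
grip jar 29.0 w 37.7 F [-0.5  0.6 -0.6] [ 485. -254.   88.] 20.0
up 30.1 w 37.4 F [-0.2 -0.1 -1.7] [ 485. -254.  234.] 20.0
[ 1.18920244  0.46989345 -0.99469972  1.7881312   0.43405889  1.12435568
 -0.47821708]
placing 33.9 w 37.6 F [ 1.   0.5 -1.4] [521. 190.  31.] 20.0
done 36.0 w 91.6 F [-0.7 -1.1 -1. ] [521. 189. 234.] 0.0
down 39.4 w 92.0 F [ 1.2 -0.1 -0.4] [ 457. -305.   89.] 0.0
grip dropper 40.4 w 29.4 F [-0.4 -0.5  0.5] [ 456. -305.   88.] 20.0
up 41.5 w 29.5 F [-0.9  0.3 -1.3] [ 456. -304.  234.] 20.0
placing 45.4 w 29.6 F [-0.3  0.3 -1.4] [544. 136.  31.] 20.0
done 47.5 w 92.1 F [-0.8  0.2 -0.2] [543. 136. 234.] 0.0
[ 0.51197158  0.55455936 -1.10938606  1.75600773  0.53576835  1.17514932
 -0.35505857]
scene square [(0.78, array([476. , 299.1,  37.8]))] [476.1 296.4]
scene vial [(0.69, array([501.7, 240.1,  45.6]))] [498.7 243. ]
scene jar [(0.83, array([527.3, 190.3,  34.8]))] [521.3 189.6]
scene dropper [(0.76, array([540.9, 137. ,  40.9]))] [543.9 136.2]
top square [(0.88, array([475.3, 300.8,  45.1]))] [476.1 296.4]
top vial [(0.73, array([493.4, 243.6,  47.1]))] [498.7 243. ]
top jar [(0.69, array([524. , 189.1,  39.7]))] [521.3 189.6]
top dropper [(0.62, array([546.5, 135.2,  46.2]))] [543.9 136.2]
```

```bash
python3 - <<'E'
import cv2,numpy as np
a=cv2.imread("pics/e_scene.png")[160:290,350:480];b=cv2.imread("pics/e_top.png")[150:300,110:310]
cv2.imwrite("pics/e.png",np.hstack([cv2.resize(a,(390,390)),cv2.resize(b,(400,390))]))
E
```

```text
(no output)
```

View pics/e.png

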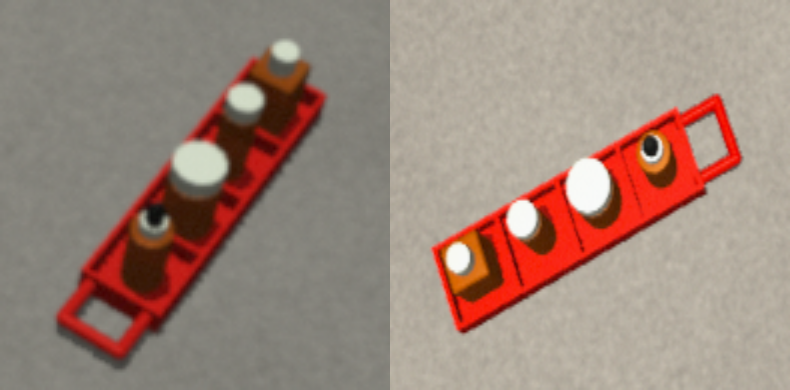

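All four vessels stand upright, one per well. From the handle at (715,140) outward they are dropper (655,155), jar (590,190), vial (525,220) and square (465,265), which is the mirrored order. A vessel inside a well can't be more than about 14 mm off centre. Handing in.

```bash
python3 -c "
from cell import robot
print(robot.job_done())"
```

```text
the job is handed in; nothing more can be done
None
```

All four amber vessels were moved into the rack in reverse order (square farthest from the handle, then vial, jar, and dropper beside it), each upright in its well by the final pictures, and I handed the job in at about 50 s of the 104 s limit; the interface returned no verdict.

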